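# Find the steel bushing by weight and present it

### The job

Two black bushings on the bench look the same, but one is steel and the other aluminium: lift each in turn about 10 cm clear of the bench, pause to feel its weight, and stow it upright and fully home in the rack, the first one you take in the pocket marked with one white dot and then the other in the pocket with two dots. When both are stowed, take the heavier one out again and finish still holding it, upright and motionless, about 10 cm above the middle of the round blue mat, with the lighter one left in its pocket. Never tip a bushing over, and do not disturb the connector, knob and relay lying near.

Things in the scene. Friction and masses are not known exactly. Their poses are not given: they have to be found in the camera images.
- bushing_p_mid (a point): black bushing, 40 mm diameter, 60 mm tall, 16 mm bore, thin groove round the middle, standing loose on the bench; point at its centre, 30 mm above its underside, z up its axis. The two look exactly alike and may stand in either place; the steel one weighs 0.4 to 0.55 kg, the aluminium one 0.14 to 0.21 kg
- bushing_q_mid (a point): black bushing, 40 mm diameter, 60 mm tall, 16 mm bore, thin groove round the middle, standing loose on the bench; point at its centre, 30 mm above its underside, z up its axis. The two look exactly alike and may stand in either place; the steel one weighs 0.4 to 0.55 kg, the aluminium one 0.14 to 0.21 kg
- rack: aluminium base plate of the rack, 124 x 190 x 8 mm, fixed, carries the two pocket blocks side by side along its y axis; origin on the bench, midway between the two holes; the plate reaches from -74 to +50 mm along its x
- pocket_one_seat (a point): pocket marked with one white dot (16 mm wide) on a strip along its -x edge: point where the centre of a bushing is when fully home, 44 mm above the bench. Fixed green block 104 x 80 mm, its top 32 mm above the bench; round hole 43 mm wide with 3 mm chamfer, floor 14 mm above the bench. The two pockets swap sides; they stand 90 mm apart along the rack's y axis, their x axes along the rack's
- pocket_two_seat (a point): pocket marked with two white dots (16 mm wide) on a strip along its -x edge: point where the centre of a bushing is when fully home, 44 mm above the bench. Fixed green block 104 x 80 mm, its top 32 mm above the bench; round hole 43 mm wide with 3 mm chamfer, floor 14 mm above the bench. The two pockets swap sides; they stand 90 mm apart along the rack's y axis, their x axes along the rack's
- mat_top (a point): centre of the top face of the round blue mat, 90 mm diameter, 3 mm thick, fixed on the bench
- connector_mid (a point): blue and white panel connector, 36 x 44 x 25 mm; loose bystander, point at its centre, to be left alone
- knob_mid (a point): small black control knob, 26 mm diameter, 14 mm tall; loose bystander, point at its centre, to be left alone
- relay_mid (a point): light grey plug-in relay, 21 x 27 x 34 mm, standing; loose bystander, point at its centre, to be left alone
There are look-alikes about, which are no part of the job. What is shaped like the part that bears bushing_p_mid but red is not meant.

How it is judged:
By the outcome, as a careful person would: the job done as asked, in the order asked, and still so for the second after the job is handed in, while the arm keeps its last pose, push and grip.
It also fails if it takes over 72 s, if anything falls off the work surface, if the arm or the gripper's body presses on something with over 40 N, if the wrist force passes 120 N, or if a joint passes its speed limit or range.

### The arm

A 6-joint arm with a two-finger parallel gripper is mounted at the origin on a cart in front of the work surface, level with it; the furniture and walls round the work are solid. World frame = base frame: x ahead of the robot, y to its left, z up, the work surface at z = 0. Lengths are in m, angles in rad, forces in N, time in s.
With the tool pointing down it reaches from about 0.35 to 0.925 m from the base axis. Payload 6.4 kg.
Tool frame: the origin (TCP) lies at the centre of the arm's flange, where the gripper is bolted on; the fingertips stand 199 mm ahead of it and the grasp point (between the pads) lies 180 mm ahead of it; z points along the fingers, x is the direction in which the jaws open and shut, and the axes are right-handed (so a half turn about z gives the same grasp; the last joint's range is limited). The gripper opens to 94 mm and grips with 3 to 60 N. Pads are 16 mm wide; open, the fingers measure 119 mm over their backs; the gripper's body (75 mm by 177 mm) begins 78 mm behind the grasp point.
Start: joints at [-1.284, 0.245, 1.558, -0, 1.339, -0.174], TCP at [0.289, -0.582, 0.405] pointing down, gripper open.
Joint ranges: [-3.13, 3.13], [-1.02, 2.26], [0.13, 2.54], [-0.95, 4.09], [0.21, 2.88], [-2.74, 2.74]. Speed limits (rad/s): [2.57, 2.57, 3.14, 3.14, 3.14, 3.14].

### API

Orientations are given as a rotation vector (axis times angle).
In Python, from workcell import monitor, viewer, manip gives the robot as it stands. The module is installed in compiled form; this text tells all that it offers.
- The arm moves only by the tool play_rows, never from a script. Its argument "rows" is a list that holds one entry, the list of rows, each a list of 4 numbers: the shift along the tool's x, y, z in m, then the turn about the tool's z in degrees. In form: [[[x, y, z, twist], ...]]. A call has 1 to 12 rows; each row is the pose to reach, as a shift and turn from the pose commanded when the call began, along the tool's axes at that moment; what a row does not reach only later rows make up. A row lasts 1/10 s, in which the tool goes at most 50 mm and 8.59 degrees, less where a joint would pass 70% of its speed; a pose out of reach is approached as far as the arm can. A call with a gripper value outside its range is refused whole. "claw" is the gripper's target within -1 to 1 (shut at 1, half-way at 0, fully open at -1), set as the call begins (left out, the last holds). The fingers move at their own pace and stop on an object; "force" is the grip in N (left out, the last holds). Time passes only in rows, so rows that repeat a pose let the fingers close. It gives the time, the measured TCP pose, the force and the opening at its end, in the units of the state.
- monitor.get_state(): the state, without advancing time (a new reading comes with each control period).
- viewer.snapshot(name): name is "scene" or "top" or "wrist"; returns the picture (400x640x3 uint8, red, green, blue); there is no depth.
- viewer.camera_info(name): a dict with "intrinsics" (3x3 intrinsics, pixels), "rvec" (rotation vector, rad) and "tvec" (3), from world to camera coordinates, as OpenCV has them. Camera axes: x right, y down, z forward; pixel columns grow to the right and rows downward; lengths in m; the calibration is good to about 2 mm. A picture is of the moment at which its call begins: read the wrist's pose just before it. camera_info takes no time and is no camera call; for the wrist camera it gives the pose at the moment of the call.
- manip.hand_in(): hands the job in, once; it reports no verdict.
The state is a dict: "clock": time; "joint_positions": joint angles; "dq": joint speeds; "tau": joint torques, N m; "tcp_pos": TCP position; "eef_rot": TCP orientation; "ft_force": force on the tool from outside, world axes, zero at the start; "moment": the same for the moment, N m; "width": opening from 0.0 (shut) to 1.0 (fully open).
Only numpy, scipy, OpenCV 4.12 (cv2) and the standard library are available. Lean on these libraries where they do the work, as an engineer would, in place of code of your own. Each camera call takes 0.05 s, during which the arm holds its last target. There are 200 camera calls.

## Working session

There is one attempt and no reset: what is moved stays moved. The work goes in short steps, Python scripts to look and compute and a tool call to move; the robot and the scene stay as the last step left them, time stands still between calls to the robot, and variables do not carry over. Pictures are saved under pics/ and viewed, about 8 in all and at most 12, crops included, and the job is handed in when it is done.

Besides the shell and the picture viewer there is one more tool, called after "Call:" as name(argument=value, ...) on one line, values as JSON. play_rows: Moves the arm, as the interface text tells. Its arguments: {"type":"object","properties":{"rows":{"type":"array","items":{"type":"array","items":{"type":"array","items":{"type":"number"}}}},"claw":{"type":"number"},"force":{"type":"number"}},"required":["rows"]}

```bash
mkdir -p pics
python3 - <<'E'
from workcell import monitor, viewer
import cv2
s=monitor.get_state()
for k,v in s.items(): print(k,v)
for n in("top","scene"):
    im=viewer.snapshot(n); cv2.imwrite(f"pics/{n}0.png",im[:,:,::-1])
    print(n,viewer.camera_info(n))
E
```

```text
clock 0.0
joint_positions [-1.28410319e+00  2.45817875e-01  1.55899005e+00 -2.93550983e-05
  1.33867494e+00 -1.74099062e-01]
dq [-0.00195033  0.00185584 -0.00042686 -0.00042126 -0.00091166  0.00172151]
tau [ 3.73571083e-06 -4.15836883e+01 -3.14600337e+01  6.85224216e-02
  3.31790058e-02 -1.43771795e-04]
tcp_pos [ 0.28896866 -0.58199093  0.40355545]
eef_rot [-2.66899035e+00  1.65478491e+00  2.24330951e-03]
ft_force [-0.20521917 -0.1678071  -0.4603033 ]
moment [-0.02112522  0.01964019 -0.02093498]
width 1.0010487485099595
top {'intrinsics': array([[481.70265273,   0.        , 320.40872473],
       [  0.        , 481.70265273, 194.39188639],
       [  0.        ,   0.        ,   1.        ]]), 'rvec': array([ 2.12124603, -2.12833578,  0.18368543]), 'tvec': array([0.02940019, 0.53023002, 1.26670793])}
scene {'intrinsics': array([[367.14590143,   0.        , 313.39107311],
       [  0.        , 367.14590143, 197.08071163],
       [  0.        ,   0.        ,   1.        ]]), 'rvec': array([ 0.66749047, -2.70826755,  1.02192202]), 'tvec': array([0.48231447, 0.22485568, 0.72558916])}
```

View pics/top0.png

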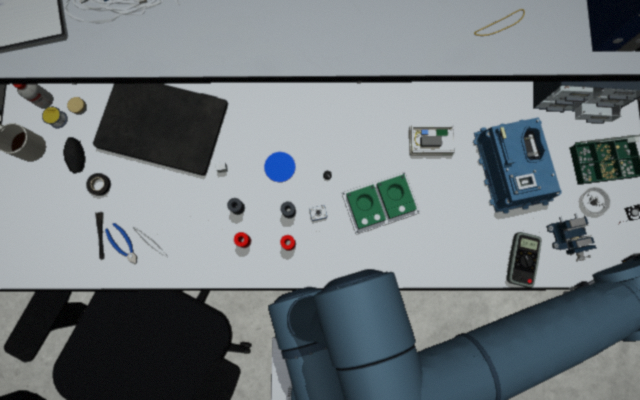

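View pics/scene0.png

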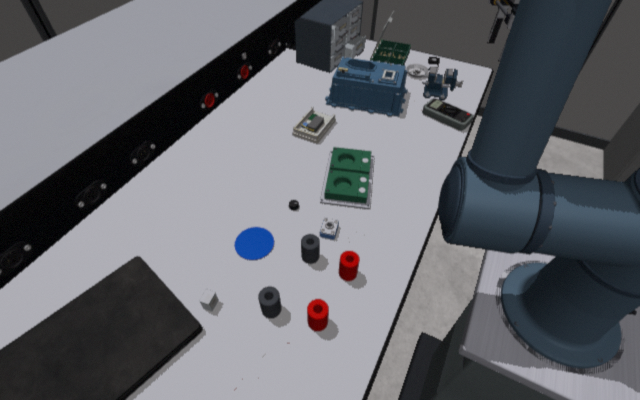

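The top view shows the black bushings near (236,206) and (288,210), the mat at (280,167), and the pocket blocks at (366,207) and (397,194). The connector is at (318,213), the knob at (327,175), the relay at (222,168), and there are two red decoys.

```bash
cat > h.py <<'E'
import numpy as np, cv2
from workcell import monitor, viewer
def cast(ci,uv,z):
    R=cv2.Rodrigues(np.array(ci["rvec"]))[0]; t=np.array(ci["tvec"]); K=ci["intrinsics"]
    c=-R.T@t; d=R.T@np.linalg.inv(K)@np.array([uv[0],uv[1],1.])
    return c+d*(z-c[2])/d[2]
def proj(ci,p):
    return cv2.projectPoints(np.array([p],float),np.array(ci["rvec"]),np.array(ci["tvec"]),ci["intrinsics"],None)[0].ravel()
def blobs(mask,amin=20):
    n,l,s,c=cv2.connectedComponentsWithStats(mask.astype(np.uint8))
    return [(c[i].round(1),s[i]) for i in range(1,n) if s[i][4]>=amin]
E
python3 - <<'E'
from h import *
im=cv2.imread("pics/top0.png"); ci=viewer.camera_info("top")
hsv=cv2.cvtColor(im,cv2.COLOR_BGR2HSV)
H,S,V=cv2.split(hsv); roi=np.zeros(V.shape,bool); roi[150:260,205:425]=1
for nm,m,z in(("mat",(H>100)&(H<130)&(S>150),.003),("green",(H>50)&(H<95)&(S>80)&(V>50),.032),("dark",(V<75)&~((H>50)&(H<95)&(S>80)),.03),("dots",(V>190)&(S<40),.032)):
    for c,s in blobs(m&roi,8):
        if nm=="dots" and s[4]>150: continue
        print(nm,c,s,cast(ci,c,z).round(4))
cv2.imwrite("pics/crop.png",cv2.resize(im[150:260,210:425],None,fx=3.7,fy=3.7,interpolation=cv2.INTER_CUBIC))
E
```

```text
mat [279.4 166.5] [265 152  30  30 702] [0.6198 0.1447 0.003 ]
green [396.  196.1] [ 377  175   39   43 1008] [ 0.5275 -0.1807  0.032 ]
green [365.4 205.7] [347 185  38  44 970] [ 0.5011 -0.0958  0.032 ]
dark [207.5 158.6] [205 150   9  25 121] [0.6369 0.3445 0.03  ]
dark [327.  174.8] [324 171   7   9  49] [0.5889 0.0092 0.03  ]
dark [235.9 206.3] [228 199  16  16 185] [0.5011 0.2608 0.03  ]
dark [288.  210.1] [282 203  13  15 151] [0.49  0.117 0.03 ]
dark [240.  238.5] [239 237   3   4  10] [0.4123 0.2471 0.03  ]
dark [247.8 243.4] [245 239   5   8  16] [0.3989 0.2255 0.03  ]
```

View pics/crop.png

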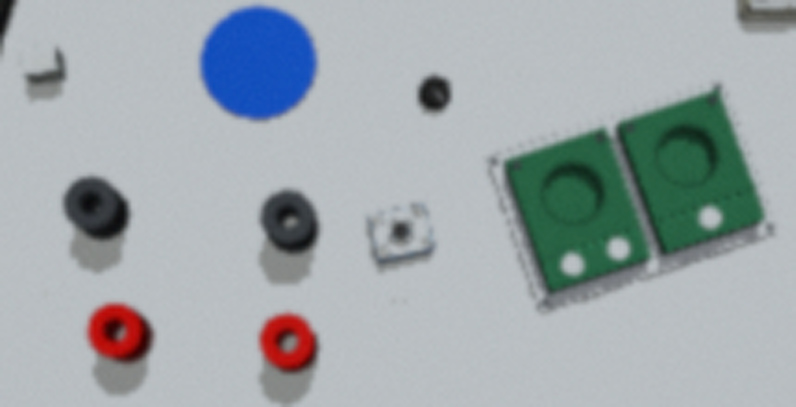

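```bash
cat >> h.py <<'E'
from scipy.spatial.transform import Rotation as Ro
def shift(xyz,jawdeg=None):
    """shift in tool axes + twist from measured pose to TCP xyz with jaw axis at jawdeg (mod 180) in world"""
    s=monitor.get_state(); R=Ro.from_rotvec(s["eef_rot"]).as_matrix()
    a=np.degrees(np.arctan2(R[1,0],R[0,0]))
    tw=0 if jawdeg is None else -((jawdeg-a+90)%180-90)   # tool z down: +twist lowers world angle
    return (R.T@(np.array(xyz)-s["tcp_pos"])).round(4), "jaw now",round(a,2),"twist",round(tw,2)
E
python3 - <<'E'
from h import *
ci=viewer.camera_info("top"); P=lambda u,v:(210+(u+.5)/3.7-.5,150+(v+.5)/3.7-.5)
A=cast(ci,P(572,192),.032);B=cast(ci,P(686,154),.032)
print("two",A,"one",B,"sep",np.linalg.norm(A-B),"rack y ang",np.degrees(np.arctan2(*(A-B)[1::-1])))
for n,u in(("L",(90,203)),("R",(288,218))): print(n,cast(ci,P(*u),.06))
print("conn",cast(ci,P(401,232),.025),"knob",cast(ci,P(434,94),.014))
ci=viewer.camera_info("wrist");R=cv2.Rodrigues(ci["rvec"])[0];c=-R.T@ci["tvec"]
s=monitor.get_state();T=Ro.from_rotvec(s["eef_rot"]).as_matrix()
print("cam in tool",T.T@(c-s["tcp_pos"]),"\n",(T.T@R.T).round(3),ci["intrinsics"][0,0])
print(T.round(3)); print(shift([.49,.117,.40],0))
E
```

```text
two [ 0.51272411 -0.0928381   0.032     ] one [ 0.54114404 -0.1784283   0.032     ] sep 0.09018523107238798 rack y ang 108.3685702112605
L [0.50132567 0.26067327 0.06      ]
R [0.48973686 0.11624279 0.06      ]
conn [0.48415536 0.03451658 0.025     ] knob [0.59179675 0.00929506 0.014     ]
cam in tool [ 4.78205798e-05 -8.16629291e-02  1.97194870e-02] 
 [[ 1.     0.001  0.001]
 [-0.001  0.96   0.28 ]
 [-0.    -0.28   0.96 ]] 284.1043039637385
[[ 0.445 -0.896 -0.   ]
 [-0.896 -0.445  0.002]
 [-0.002 -0.    -1.   ]]
(array([-0.5367, -0.4909,  0.0047]), 'jaw now', np.float64(-63.6), 'twist', np.float64(-63.6))
```

Call:
play_rows(rows=[[[-0.537,-0.491,0.02,-64],[-0.537,-0.491,0.02,-64],[-0.537,-0.491,0.02,-64],[-0.537,-0.491,0.02,-64],[-0.537,-0.491,0.02,-64],[-0.537,-0.491,0.02,-64],[-0.537,-0.491,0.02,-64],[-0.537,-0.491,0.02,-64],[-0.537,-0.491,0.02,-64],[-0.537,-0.491,0.02,-64],[-0.537,-0.491,0.02,-64],[-0.537,-0.491,0.02,-64]]], claw=-0.3, force=30)

```text
clock: 1.3
tcp_pos: [0.4546, -0.0036, 0.388]
eef_rot: [3.141, 0.011, 0.0]
ft_force: [1.2, 0.3, 0.4]
width: 0.655
```

Run:
```python
from h import *
s=monitor.get_state();print(s["clock"],s["tcp_pos"],s["joint_positions"].round(2)); print(shift([.49,.117,.385],0))
```

```text
1.3 [ 0.45460441 -0.00362709  0.38804877] [-0.26 -0.22  2.06 -0.    1.3  -0.27]
(array([ 0.0362, -0.1204,  0.003 ]), 'jaw now', np.float64(0.4), 'twist', np.float64(0.4))
```

Call:
play_rows(rows=[[[0.035,-0.119,0.003,0],[0.035,-0.119,0.003,0],[0.035,-0.119,0.003,0],[0.035,-0.119,0.003,0],[0.035,-0.119,0.003,0],[0.035,-0.119,0.003,0]]])

```text
clock: 1.9
tcp_pos: [0.4887, 0.1125, 0.385]
eef_rot: [3.141, 0.009, -0.001]
ft_force: [-0.1, -0.1, 1.1]
width: 0.65
```

Run:
```python
from h import *
ci=viewer.camera_info("wrist"); im=viewer.snapshot("wrist"); cv2.imwrite("pics/w1.png",im[:,:,::-1])
np.savez("w1.npz",**ci)
s=monitor.get_state();print(s["clock"],s["tcp_pos"],s["ft_force"])
for p in((.4897,.1162,.06),(.5013,.2607,.06)): print(proj(ci,p))
```

```text
1.95 [0.48870983 0.11227841 0.3850938 ] [-0.01313137  0.17064944 -0.50102815]
[318.88603478 191.46422453]
[332.04692387  46.47343234]
```

View pics/w1.png

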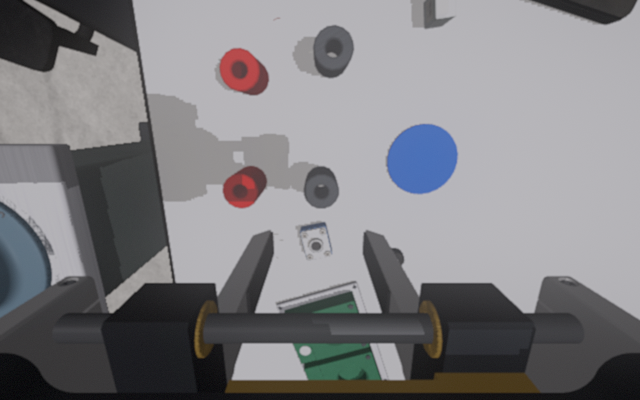

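Run:
```python
from h import *
ci=dict(np.load("w1.npz")); im=cv2.imread("pics/w1.png"); g=cv2.GaussianBlur(im,(3,3),0).max(2)
for n,(u,v) in(("R",(320,188)),("L",(334,50))):
    x0,y0=u-26,v-30; y0=max(y0,0)
    m=(g[y0:v+32,x0:u+27]<110)
    c,s=max(blobs(m),key=lambda b:b[1][4]); print(n,"body bbox",s[0]+x0,s[1]+y0,s[2:],)
    # bbox of whole cylinder silhouette; bore
    sub=g[v-12:v+12,u-12:u+12]; print(sub[12],sub[:,12])
for p in((320.5,188),(334,47)): print(cast(ci,p,.06).round(4))
cv2.imwrite("pics/w1c.png",np.hstack([cv2.resize(im[150:226,280:360],None,fx=5,fy=5),cv2.resize(im[12:88,295:375],None,fx=5,fy=5)]))
```

```text
R body bbox 304 167 [  34   40 1065]
[102 102 102 102 101  97  90  81  76  74  75  76  77  77  77  76  76  76
  78  83  91  99 103 103] [101 104 104 103 103 102 101 103 115 126 119  95  77  74  75  76  75  75
  75  75  76  78  84  92]
L body bbox 314 26 [  39   51 1515]
[105 103  97  87  79  74  72  73  73  73  73  73  72  73  73  74  74  74
  76  81  90  98 103 104] [ 86  80  75  73  73  73  73  73  73  73  73  73  72  75  86 109 132 142
 134 117 104 102 104 105]
[0.4915 0.1202 0.06  ]
[0.5032 0.2603 0.06  ]
```

View pics/w1c.png

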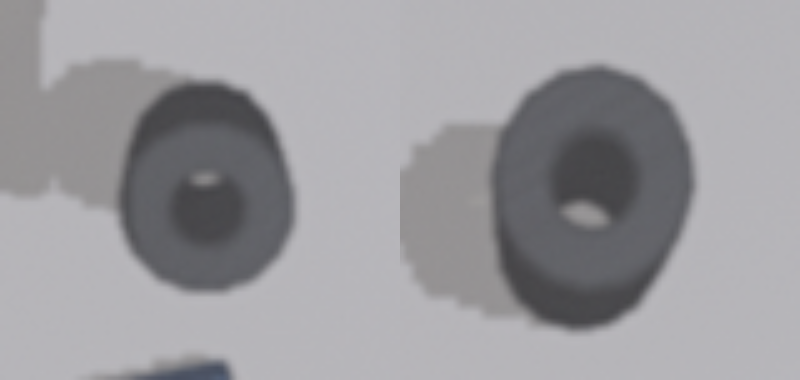

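Run:
```python
from h import *
ci=dict(np.load("w1.npz"))
for p in((321.5,191.2),(333.5,47.4)): print(cast(ci,p,.06).round(4))
print(shift([.4911,.1167,.222],0))
```

```text
[0.4926 0.1165 0.06  ]
[0.5027 0.2599 0.06  ]
(array([ 0.0024, -0.0044,  0.1631]), 'jaw now', np.float64(0.29), 'twist', np.float64(0.29))
```

Call:
play_rows(rows=[[[0.003,-0.004,0.04,0],[0.003,-0.004,0.08,0],[0.003,-0.004,0.12,0],[0.003,-0.004,0.145,0],[0.003,-0.004,0.16,0],[0.003,-0.004,0.162,0],[0.003,-0.004,0.162,0]]])

```text
clock: 2.65
tcp_pos: [0.492, 0.1167, 0.2234]
eef_rot: [3.142, 0.009, -0.0]
ft_force: [0.7, 0.1, 1.1]
width: 0.651
```

Call:
play_rows(rows=[[[0,0,0,0],[0,0,0,0],[0,0,0,0],[0,0,0,0],[0,0,0,0],[0,0,0,0]]], claw=1, force=40)

```text
clock: 3.25
tcp_pos: [0.4923, 0.1175, 0.2241]
eef_rot: [3.141, 0.011, 0.002]
ft_force: [-1.2, -0.4, 6.0]
width: 0.429
```

Call:
play_rows(rows=[[[0,0,-0.01,0],[0,0,-0.03,0],[0,0,-0.06,0],[0,0,-0.085,0],[0,0,-0.1,0],[0,0,-0.105,0],[0,0,-0.105,0],[0,0,-0.105,0],[0,0,-0.105,0],[0,0,-0.105,0],[0,0,-0.105,0],[0,0,-0.105,0]]])

```text
clock: 4.45
tcp_pos: [0.4918, 0.1175, 0.3279]
eef_rot: [-3.142, -0.011, 0.001]
ft_force: [0.4, -0.6, -1.9]
width: 0.421
```

Call:
play_rows(rows=[[[0,0,0,0],[0,0,0,0],[0,0,0,0],[0,0,0,0],[0,0,0,0]]])

```text
clock: 4.95
tcp_pos: [0.4919, 0.1175, 0.3282]
eef_rot: [3.142, 0.011, 0.0]
ft_force: [-0.7, 0.1, -1.7]
width: 0.424
```

Run:
```python
from h import *
for i in range(4):
    viewer.snapshot("wrist"); s=monitor.get_state(); print(s["clock"],s["tcp_pos"].round(4),s["ft_force"].round(2),s["tau"].round(2),s["width"])
print(shift([.541,-.178,.33],18))
```

```text
5.0 [0.4919 0.1175 0.3282] [ 0.01 -0.07 -1.97] [ 0.000e+00 -2.948e+01 -2.990e+01  7.000e-02  2.000e-02 -0.000e+00] 0.42534463790095556
5.05 [0.4918 0.1175 0.3282] [ 0.24  0.54 -2.47] [-0.000e+00 -2.949e+01 -2.990e+01  7.000e-02  2.000e-02  0.000e+00] 0.4217032828767159
5.1 [0.4919 0.1175 0.3282] [-0.06  1.09 -1.56] [-0.000e+00 -2.949e+01 -2.990e+01  7.000e-02  2.000e-02  0.000e+00] 0.4242844219644452
5.15 [0.4918 0.1175 0.3282] [-0.87  0.46 -2.4 ] [ 0.000e+00 -2.949e+01 -2.990e+01  7.000e-02  2.000e-02  0.000e+00] 0.4237500981650165
(array([ 0.0471,  0.2958, -0.0018]), 'jaw now', np.float64(0.4), 'twist', np.float64(-17.6))
```

Call:
play_rows(rows=[[[0.006,0.04,0,-2],[0.014,0.085,0,-5],[0.021,0.13,0,-8],[0.029,0.18,0,-11],[0.037,0.23,0,-14],[0.043,0.27,0,-16],[0.046,0.29,0,-17.6],[0.047,0.296,0,-17.6],[0.047,0.296,0,-17.6],[0.047,0.296,0,-17.6],[0.047,0.296,0,-17.6],[0.047,0.296,0,-17.6]]])

```text
clock: 6.35
tcp_pos: [0.5409, -0.177, 0.3282]
eef_rot: [-3.102, -0.494, 0.0]
ft_force: [0.2, 0.2, -0.9]
width: 0.423
```

Run:
```python
from h import *
ci=viewer.camera_info("wrist"); im=viewer.snapshot("wrist"); cv2.imwrite("pics/w2.png",im[:,:,::-1])
np.savez("w2.npz",**ci)
s=monitor.get_state();print(s["clock"],s["tcp_pos"],s["ft_force"])
for p in((.541,-.178,.032),(.513,-.093,.032)): print(proj(ci,p))
```

```text
6.4 [ 0.54093484 -0.17721926  0.32819964] [ 0.53077676  0.51920205 -1.47660394]
[317.64744975 203.0655773 ]
[317.46973684 110.61129444]
```

View pics/w2.png

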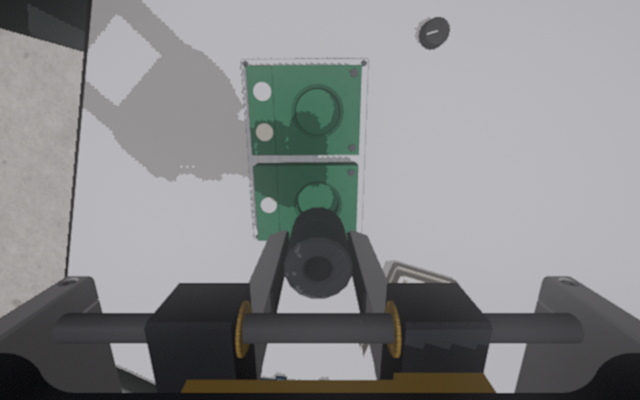

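Run:
```python
import cv2
im=cv2.imread("pics/w2.png"); c=im[55:245,235:375]
c=cv2.convertScaleAbs(c,alpha=1.6)
cv2.imwrite("pics/w2c.png",cv2.resize(c,None,fx=3.1,fy=3.1,interpolation=cv2.INTER_CUBIC))
```

```text
(no output)
```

View pics/w2c.png

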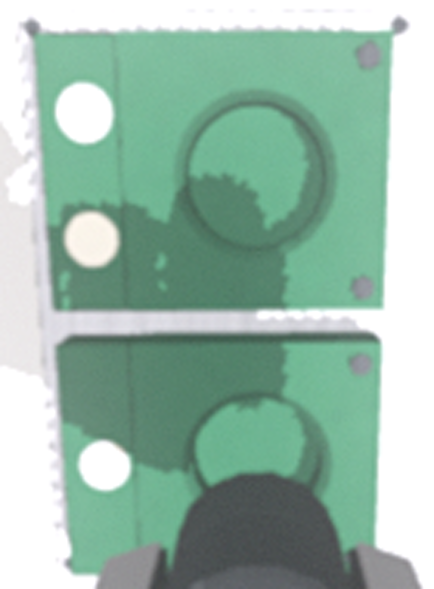

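The two-dot rim is at about (317.4,111), within 0.5 px of the prediction. The one-dot pocket is partly hidden by the held bushing, at about (318,203.7). The held bushing's bore is at about (319,267).

Run:
```python
from h import *
ci=dict(np.load("w2.npz")); im=cv2.imread("pics/w2.png",0)
print("two",cast(ci,(317.4,111),.032),"one",cast(ci,(318.2,203.7),.032))
T=monitor.get_state(); R=Ro.from_rotvec(T["eef_rot"]).as_matrix()
for v in (266,267,268): print("held in tool",R.T@(cast(ci,(319,v),T["tcp_pos"][2]-.164)-T["tcp_pos"]))
cv2.imwrite("pics/held.png",cv2.resize(cv2.convertScaleAbs(im[225:305,275:365],alpha=2.5),None,fx=5,fy=5,interpolation=cv2.INTER_CUBIC))
```

```text
two [ 0.5130454  -0.09334682  0.032     ] one [ 0.54174301 -0.17846473  0.032     ]
held in tool [ 0.00065377 -0.00151571  0.16400019]
held in tool [ 0.00065527 -0.00088269  0.16400012]
held in tool [ 0.00065678 -0.00024828  0.16400005]
```

View pics/held.png

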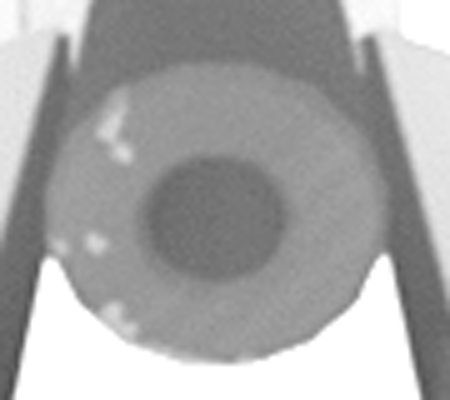

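Call:
play_rows(rows=[[[0,0.001,0.02,0],[0,0.001,0.045,0],[0,0.001,0.06,0],[0,0.001,0.066,0],[0,0.001,0.07,0],[0,0.001,0.073,0],[0,0.001,0.076,0],[0,0.001,0.079,0],[0,0.001,0.081,0],[0,0.001,0.081,0]]])

```text
clock: 7.4
tcp_pos: [0.5412, -0.1791, 0.2469]
eef_rot: [3.103, 0.492, -0.0]
ft_force: [0.8, -0.2, -1.8]
width: 0.424
```

Entered freely (bottom about 9 mm below the rim, no contact force). Next I go to the floor.

Call:
play_rows(rows=[[[0,0,0.003,0],[0,0,0.005,0],[0,0,0.007,0],[0,0,0.008,0],[0,0,0.009,0],[0,0,0.0095,0],[0,0,0.0095,0],[0,0,0.0095,0]]])

```text
clock: 8.2
tcp_pos: [0.5413, -0.1792, 0.2382]
eef_rot: [3.103, 0.492, -0.0]
ft_force: [-3.2, 1.0, 4.5]
width: 0.422
```

Call:
play_rows(rows=[[[0,0,0,0],[0,0,0,0],[0,0,0,0],[0,0,0,0],[0,0,0,0]]], claw=-0.3)

```text
clock: 8.7
tcp_pos: [0.5413, -0.1791, 0.2376]
eef_rot: [3.103, 0.491, 0.0]
ft_force: [0.5, -0.2, 0.7]
width: 0.651
```

Call:
play_rows(rows=[[[0,0,-0.015,0],[0,0,-0.04,0],[0,0,-0.08,0],[0,0,-0.12,0],[0,0,-0.145,0],[0,0,-0.147,0],[0,0,-0.147,0]]])

```text
clock: 9.4
tcp_pos: [0.5412, -0.1791, 0.3854]
eef_rot: [3.102, 0.491, 0.002]
ft_force: [0.2, -0.5, -0.9]
width: 0.652
```

Run:
```python
from h import *
ci=viewer.camera_info("wrist"); im=viewer.snapshot("wrist"); cv2.imwrite("pics/w3.png",im[:,:,::-1])
np.savez("w3.npz",**ci)
s=monitor.get_state();print(s["clock"],s["tcp_pos"],s["ft_force"],s["width"]); print("proj",proj(ci,(.5413,-.1785,.074)),proj(ci,(.513,-.0932,.032)))
print(shift([.5025,.2600,.385],0))
```

```text
9.45 [ 0.54088347 -0.17891792  0.38380718] [-0.69139881  1.09794544 -0.47421464] 0.6490563432598996
proj [317.82891375 197.31641133] [317.37272839 109.80966033]
(array([ 0.0991, -0.4293, -0.0009]), 'jaw now', np.float64(18.0), 'twist', np.float64(18.0))
```

View pics/w3.png

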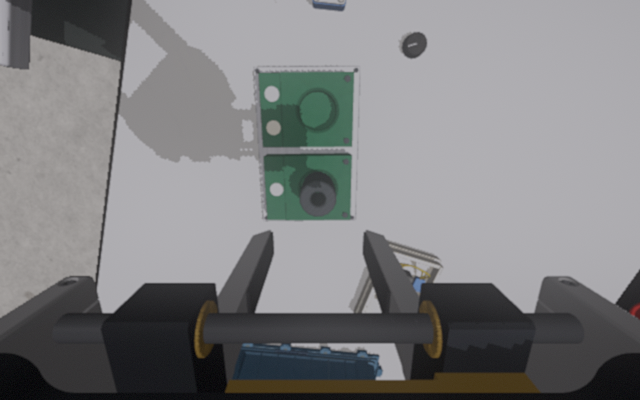

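The bushing is seated upright in the one-dot pocket, with its top at about (318,198) against a predicted (318,197). Next is the second one.

Call:
play_rows(rows=[[[0.01,-0.04,0,2],[0.02,-0.085,0,4],[0.03,-0.13,0,6],[0.041,-0.178,0,8],[0.052,-0.225,0,10],[0.063,-0.273,0,12],[0.074,-0.32,0,14],[0.085,-0.367,0,16],[0.094,-0.405,0,17.5],[0.099,-0.429,0,18],[0.099,-0.429,0,18],[0.099,-0.429,0,18]]])

```text
clock: 10.65
tcp_pos: [0.5024, 0.2593, 0.3828]
eef_rot: [3.14, 0.002, -0.005]
ft_force: [-0.1, -0.2, -0.2]
width: 0.648
```

Run:
```python
from h import *
ci=viewer.camera_info("wrist"); im=viewer.snapshot("wrist"); cv2.imwrite("pics/w4.png",im[:,:,::-1])
np.savez("w4.npz",**ci)
s=monitor.get_state();print(s["clock"],s["tcp_pos"],s["joint_positions"].round(2))
u,v=proj(ci,(.5025,.26,.06)).round().astype(int); print(u,v)
b=cv2.resize(im[v-40:v+40,u-45:u+45,::-1],None,fx=5,fy=5,interpolation=cv2.INTER_CUBIC); cv2.imwrite("pics/w4c.png",cv2.convertScaleAbs(b,alpha=1.3))
print(shift([.5023,.2600,.222],0))
```

```text
10.7 [0.50268709 0.25873323 0.38317784] [ 0.27  0.07  1.8  -0.    1.28  0.28]
319 194
(array([ 0.    , -0.0014,  0.1612]), 'jaw now', np.float64(-0.01), 'twist', np.float64(-0.01))
```

View pics/w4c.png

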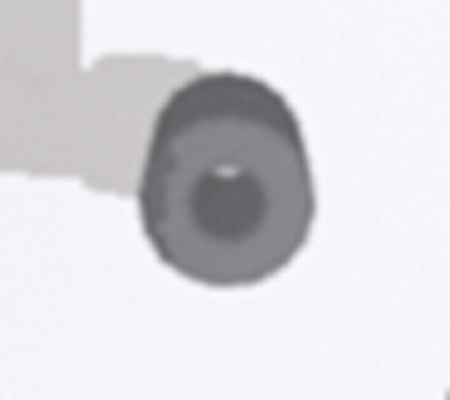

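The second bushing's top is centred on its predicted pixel (319,194), so I go down.

Call:
play_rows(rows=[[[0,-0.001,0.04,0],[0,-0.001,0.08,0],[0,-0.001,0.12,0],[0,-0.001,0.145,0],[0,-0.001,0.159,0],[0,-0.001,0.161,0],[0,-0.001,0.161,0]]])

```text
clock: 11.4
tcp_pos: [0.5034, 0.26, 0.2244]
eef_rot: [-3.141, 0.001, -0.002]
ft_force: [-0.2, 0.4, -0.2]
width: 0.646
```

Call:
play_rows(rows=[[[0,0,0,0],[0,0,0,0],[0,0,0,0],[0,0,0,0],[0,0,0,0],[0,0,0,0]]], claw=1, force=50)

```text
clock: 12.0
tcp_pos: [0.503, 0.2607, 0.2248]
eef_rot: [-3.141, -0.0, -0.001]
ft_force: [-3.3, -0.3, 6.0]
width: 0.421
```

Call:
play_rows(rows=[[[0,0,-0.01,0],[0,0,-0.03,0],[0,0,-0.06,0],[0,0,-0.085,0],[0,0,-0.1,0],[0,0,-0.105,0],[0,0,-0.105,0],[0,0,-0.105,0],[0,0,-0.105,0],[0,0,-0.105,0],[0,0,-0.105,0],[0,0,-0.105,0]]])

```text
clock: 13.2
tcp_pos: [0.5028, 0.2605, 0.3284]
eef_rot: [3.141, 0.0, -0.001]
ft_force: [0.3, 0.7, -3.9]
width: 0.42
```

Call:
play_rows(rows=[[[0,0,0,0],[0,0,0,0],[0,0,0,0],[0,0,0,0],[0,0,0,0]]])

```text
clock: 13.7
tcp_pos: [0.5028, 0.2605, 0.3287]
eef_rot: [3.142, 0.0, 0.0]
ft_force: [0.3, 0.2, -4.7]
width: 0.422
```

Run:
```python
from h import *
for i in range(4):
    viewer.snapshot("wrist"); s=monitor.get_state(); print(s["clock"],s["tcp_pos"].round(4),s["ft_force"].round(2),s["width"])
print(shift([.5128,-.0935,.328],18))
```

```text
13.75 [0.5028 0.2605 0.3287] [-0.04 -0.7  -4.23] 0.42116231789180225
13.8 [0.5028 0.2605 0.3287] [-1.26 -0.67 -4.96] 0.4245371619307256
13.85 [0.5028 0.2605 0.3287] [ 0.51  0.28 -4.86] 0.4208944483771452
13.9 [0.5028 0.2605 0.3287] [-0.83  0.25 -4.43] 0.4247447842406665
(array([0.01  , 0.354 , 0.0007]), 'jaw now', np.float64(0.0), 'twist', np.float64(-18.0))
```

About 4.6 N against 2.0 N, so the second bushing is the steel one. I carry it to the two-dot pocket.

Call:
play_rows(rows=[[[0.001,0.035,0,-2],[0.002,0.075,0,-4],[0.004,0.12,0,-6.5],[0.005,0.165,0,-9],[0.006,0.21,0,-11.5],[0.007,0.255,0,-14],[0.009,0.3,0,-16],[0.01,0.33,0,-17.5],[0.01,0.35,0,-18],[0.01,0.354,0,-18],[0.01,0.354,0,-18],[0.01,0.354,0,-18]]])

```text
clock: 15.1
tcp_pos: [0.5128, -0.0927, 0.3286]
eef_rot: [-3.102, -0.492, 0.0]
ft_force: [0.6, 0.4, -5.1]
width: 0.415
```

Call:
play_rows(rows=[[[0,0,0,0],[0,0,0,0],[0,0,0,0]]])

```text
clock: 15.4
tcp_pos: [0.5128, -0.0929, 0.3287]
eef_rot: [-3.103, -0.493, 0.0]
ft_force: [0.2, -0.6, -4.2]
width: 0.422
```

Run:
```python
from h import *
ci=viewer.camera_info("wrist"); im=viewer.snapshot("wrist"); cv2.imwrite("pics/w5.png",im[:,:,::-1])
s=monitor.get_state();print(s["clock"],s["tcp_pos"]); R=Ro.from_rotvec(s["eef_rot"]).as_matrix()
g=cv2.convertScaleAbs(im[225:305,275:365,::-1],alpha=2.5)
cv2.imwrite("pics/w5c.png",np.hstack([cv2.resize(g,None,fx=5,fy=5,interpolation=cv2.INTER_CUBIC),cv2.resize(im[160:240,275:345,::-1],None,fx=5,fy=5)]))
for v in(266,268): print("held",R.T@(cast(ci,(318,v),s["tcp_pos"][2]-.164)-s["tcp_pos"]))
print("hole proj",proj(ci,(.5129,-.0935,.032)))
print(shift([.5129,-.0935,.328],18.2))
```

```text
15.45 [ 0.51285197 -0.09306412  0.32865071]
held [ 1.11133481e-04 -1.44513938e-03  1.64000070e-01]
held [ 1.12870247e-04 -1.77226284e-04  1.64000007e-01]
hole proj [317.7161081  202.54536254]
(array([-0.0001,  0.0004,  0.0007]), 'jaw now', np.float64(18.04), 'twist', np.float64(-0.16))
```

View pics/w5c.png

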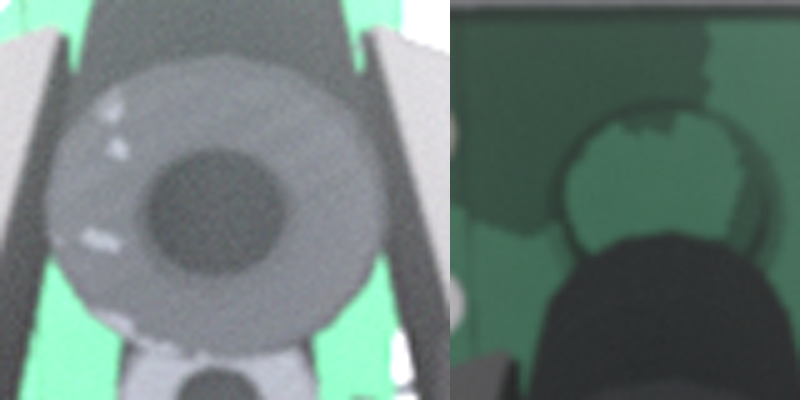

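The held bushing sits about 1 mm toward tool -y, so I shift by +1 mm and insert.

Call:
play_rows(rows=[[[0,0.001,0.02,0],[0,0.001,0.045,0],[0,0.001,0.06,0],[0,0.001,0.066,0],[0,0.001,0.07,0],[0,0.001,0.073,0],[0,0.001,0.076,0],[0,0.001,0.079,0],[0,0.001,0.081,0],[0,0.001,0.081,0]]])

```text
clock: 16.45
tcp_pos: [0.5131, -0.0944, 0.2476]
eef_rot: [3.103, 0.492, 0.0]
ft_force: [0.1, 1.2, -4.2]
width: 0.422
```

Call:
play_rows(rows=[[[0,0,0.003,0],[0,0,0.005,0],[0,0,0.007,0],[0,0,0.008,0],[0,0,0.009,0],[0,0,0.0095,0],[0,0,0.0095,0],[0,0,0.0095,0]]])

```text
clock: 17.25
tcp_pos: [0.5132, -0.0945, 0.2388]
eef_rot: [-3.103, -0.492, 0.001]
ft_force: [-4.1, 2.7, 3.6]
width: 0.422
```

Call:
play_rows(rows=[[[0,0,0,0],[0,0,0,0],[0,0,0,0],[0,0,0,0],[0,0,0,0]]], claw=-0.3)

```text
clock: 17.75
tcp_pos: [0.5133, -0.0946, 0.2383]
eef_rot: [3.103, 0.491, 0.001]
ft_force: [1.3, 0.1, 0.4]
width: 0.65
```

Call:
play_rows(rows=[[[0,0,-0.02,0],[0,0,-0.06,0],[0,0,-0.1,0],[0,0,-0.1,0],[0,0,-0.1,0],[0,0,-0.1,0]]])

```text
clock: 18.35
tcp_pos: [0.5127, -0.0943, 0.3368]
eef_rot: [-3.102, -0.491, 0.003]
ft_force: [0.2, 0.2, -0.5]
width: 0.648
```

Run:
```python
from h import *
ci=viewer.camera_info("wrist"); im=viewer.snapshot("wrist"); cv2.imwrite("pics/w6.png",im[:,:,::-1])
s=monitor.get_state();print(s["clock"],s["tcp_pos"],s["ft_force"],s["width"])
print("proj home",proj(ci,(.513,-.0935,.074)),"1:",proj(ci,(.5413,-.1788,.074)))
g=cv2.GaussianBlur(im,(3,3),0); m=(g.max(2)<95)&((g.max(2).astype(int)-g.min(2))<25); m[232:]=0;m[:,:240]=0;m[:,400:]=0
print(blobs(m,150))
print(shift([.513,-.0940,.2388],18))
```

```text
18.4 [ 0.512611   -0.09428288  0.3363998 ] [-0.03051438 -0.18404205 -0.50820051] 0.6516831285501022
proj home [319.02828225 212.37443821] 1: [319.39389529 298.59683344]
[(array([308.2, 190.6]), array([ 257,  159,   99,   73, 3498], dtype=int32))]
(array([0.0007, 0.0001, 0.0976]), 'jaw now', np.float64(18.0), 'twist', np.float64(0.0))
```

Call:
play_rows(rows=[[[0,0,0.03,0],[0,0,0.06,0],[0,0,0.085,0],[0,0,0.097,0],[0,0,0.099,0],[0,0,0.099,0]]])

```text
clock: 19.0
tcp_pos: [0.5133, -0.0945, 0.2392]
eef_rot: [-3.103, -0.491, 0.001]
ft_force: [-0.1, -0.1, 0.7]
width: 0.65
```

Call:
play_rows(rows=[[[0,0,0,0],[0,0,0,0],[0,0,0,0],[0,0,0,0],[0,0,0,0],[0,0,0,0]]], claw=1, force=50)

```text
clock: 19.6
tcp_pos: [0.5134, -0.0947, 0.2401]
eef_rot: [3.102, 0.491, 0.0]
ft_force: [-3.4, -0.2, 6.9]
width: 0.422
```

Call:
play_rows(rows=[[[0,0,-0.004,0],[0,0,-0.01,0],[0,0,-0.02,0],[0,0,-0.04,0],[0,0,-0.065,0],[0,0,-0.085,0],[0,0,-0.094,0],[0,0,-0.094,0],[0,0,-0.094,0],[0,0,-0.094,0]]])

```text
clock: 20.6
tcp_pos: [0.5126, -0.0943, 0.3317]
eef_rot: [-3.101, -0.491, 0.004]
ft_force: [0.7, -0.1, -5.4]
width: 0.421
```

Run:
```python
from h import *
s=monitor.get_state();print(s["clock"],s["tcp_pos"],s["ft_force"],s["width"])
im=cv2.imread("pics/w1.png");ci=dict(np.load("w1.npz"));h=cv2.cvtColor(im,cv2.COLOR_BGR2HSV)
m=(h[...,0]>105)&(h[...,0]<130)&(h[...,1]>150)&(h[...,2]>120)
for c,st in blobs(m,500): print("mat",c,st,cast(ci,c,.003))
print(shift([.6205,.1445,.328]))
```

```text
20.6 [ 0.51264648 -0.09429572  0.33165235] [ 0.7232198  -0.10564202 -5.36395499] 0.4212614198294031
mat [423.7 164.5] [400 143  47  43 935] [0.62386855 0.13814717 0.003     ]
(array([ 0.1764, -0.1938,  0.0036]), 'jaw now', np.float64(18.0), 'twist', 0)
```

Call:
play_rows(rows=[[[0.018,-0.02,0,0],[0.042,-0.046,0,0],[0.066,-0.073,0.002,0],[0.09,-0.099,0.004,0],[0.114,-0.125,0.006,0],[0.138,-0.152,0.008,0],[0.158,-0.174,0.01,0],[0.17,-0.187,0.011,0],[0.175,-0.193,0.011,0],[0.176,-0.194,0.011,0],[0.176,-0.194,0.011,0],[0.176,-0.194,0.011,0]]])

```text
clock: 21.8
tcp_pos: [0.6204, 0.1433, 0.3222]
eef_rot: [3.103, 0.489, -0.001]
ft_force: [0.3, 0.2, -4.5]
width: 0.421
```

Call:
play_rows(rows=[[[0,0,0,0],[0,0,0,0],[0,0,0,0],[0,0,0,0],[0,0,0,0]]])

```text
clock: 22.3
tcp_pos: [0.6205, 0.1444, 0.3222]
eef_rot: [-3.103, -0.491, -0.0]
ft_force: [0.7, 0.5, -5.2]
width: 0.422
```

Run:
```python
from h import *
ci=viewer.camera_info("wrist"); a=viewer.snapshot("wrist"); b=viewer.snapshot("scene")
s=monitor.get_state();print(s["clock"],s["tcp_pos"],s["eef_rot"],s["dq"].round(4),s["ft_force"],s["width"])
print("mat proj",proj(ci,(.62,.1447,.003)), "w1 mat",cast(dict(np.load("w1.npz")),(422.3,159),.003), "rack one in scene",proj(viewer.camera_info("scene"),(.5413,-.1785,.074)))
cv2.imwrite("pics/end.png",np.vstack([cv2.resize(x[:,:,::-1],(480,300)) for x in(a,b)]))
```

```text
22.4 [0.62054586 0.1444389  0.32214503] [-3.10287792e+00 -4.91552699e-01  8.88058060e-05] [ 0.0019  0.0019  0.0013 -0.0001  0.0025 -0.002 ] [-0.12127562 -0.03475088 -4.69737854] 0.41928247715780786
mat proj [317.45628575 195.72905947] w1 mat [0.62130585 0.14515894 0.003     ] rack one in scene [346.96668757 145.9162649 ]
```

View pics/end.png

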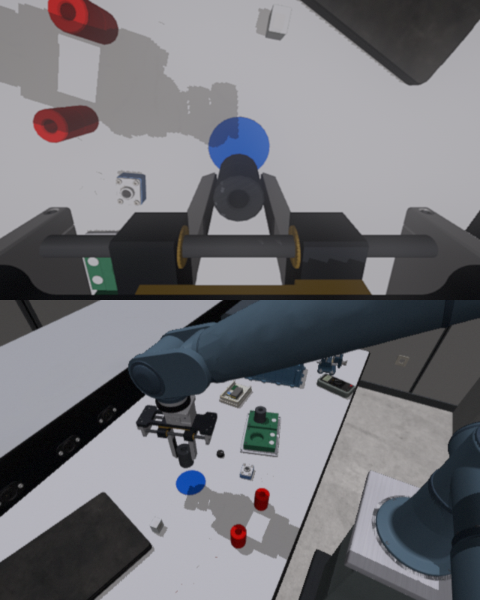

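The steel bushing is held upright over the mat. The lighter one is in the one-dot pocket, at (260,411) in the scene half, and the bystanders are standing as before. I'm handing in.

```bash
python3 -c "
from workcell import manip; print(manip.hand_in())"
```

```text
the job is handed in; nothing more can be done
None
```

The job is done and handed in at about 22.4 s on the robot's clock.

- **First bushing:** I lifted it about 10 cm and felt about 2.0 N, so it is the aluminium one. I stowed it in the one-dot pocket.
- **Second bushing:** I lifted it about 10 cm and felt about 4.6 N, so it is the steel one. I stowed it in the two-dot pocket, released it, then gripped it again and took it out.
- **Seating:** At each stowing, the tool stopped at the height expected for fully home (238 mm and 239 mm). The force then rose by about 6 to 8 N, as contact with the floor should give.
- **Last checks:**
  - The tool is at (0.6205, 0.1444), within about 1 mm of the measured mat centre.
  - The bushing's underside is about 9.5 cm above the mat. I took "10 cm above" to mean clearance under the bushing.
  - It is upright and nearly motionless, with joint speeds at or under 0.003 rad/s.
  - The last picture shows the aluminium bushing in its pocket, and the connector, knob and relay look undisturbed.
- **What failed:** An automatic colour mask caught only part of the mat in one wrist picture. I used the overhead measurement instead, which agreed within 2 mm with a reading taken by eye from that wrist picture. A similar mask meant to check the second stowing gave nothing usable, so that seating rests on height and force alone.

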